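Pack the jeweller's forming tools into their caddy

TASK

Gather the three forming tools from the bench into the caddy: the doming block with the hollow in its top goes in the square seat, the stepped ring mandrel in the round seat and the grooved swage bar lengthwise in the long seat, each upright and sitting flat on the floor of its recess. The plain brass block, cylinder and bar look similar but do not belong: leave them standing where they are.

Things in the scene. Friction and masses are not known exactly. Their poses are not given: they have to be found in the camera images.
- caddy: Low open steel tray, 140 (x) x 272 (y) x 20 mm outside, 4 mm walls and floor, small steel loop handles at its two ends (reaching 17 mm further out), holding the three wooden seats in a row along its y at 87 mm pitch. Fixed. Origin: centre of its underside on the bench.
- seat_square: Seat with a square recess, 60 x 60 mm, sides along x and y. One of three wooden seats, 124 (x) x 80 (y) x 18 mm, side by side in the caddy in any order; fixed. Its recess is 10 mm deep with a thin dark floor, so the recess floor is 8 mm above the origin and the rim 18 mm above it. Origin: centre of its underside, straight below the middle of the recess; x is its long side (across the caddy).
- seat_round: Seat with a round recess, 66 mm across. One of three wooden seats, 124 (x) x 80 (y) x 18 mm, side by side in the caddy in any order; fixed. Its recess is 10 mm deep with a thin dark floor, so the recess floor is 8 mm above the origin and the rim 18 mm above it. Origin: centre of its underside, straight below the middle of the recess; x is its long side (across the caddy).
- seat_long: Seat with a long recess, 104 mm along x by 46 mm along y. One of three wooden seats, 124 (x) x 80 (y) x 18 mm, side by side in the caddy in any order; fixed. Its recess is 10 mm deep with a thin dark floor, so the recess floor is 8 mm above the origin and the rim 18 mm above it. Origin: centre of its underside, straight below the middle of the recess; x is its long side (across the caddy).
- doming_block: Doming block: cube of 42 mm with one round hollow, 30 mm across and 12 mm deep, in its top face; about 0.5 kg; x and y square to its sides. Solid brass, loose, stands upright on the bench (z = 0) at any yaw. Origin: centre of its underside; z up.
- step_mandrel: Stepped ring mandrel: three round steps on one upright axis, 46 mm across up to height 14 mm, 35 mm up to 28 mm, 24 mm up to the top at 66 mm; about 0.4 kg; lift it by the 24 mm top step. Solid brass, loose, stands upright on the bench (z = 0) at any yaw. Origin: centre of its underside; z up.
- swage_bar: Swage bar: 84 (x) x 26 (y) x 36 mm high, with four grooves, 8.5 mm wide and 8 mm deep, running across its top (along y); about 0.6 kg. Solid brass, loose, stands upright on the bench (z = 0) at any yaw. Origin: centre of its underside; z up.
- plain_block: Look-alike to leave: plain cube of 42 mm with a flat top, no hollow. Solid brass, loose, stands upright on the bench (z = 0) at any yaw. Origin: centre of its underside; z up.
- plain_round: Look-alike to leave: plain upright cylinder 46 mm across, 42 mm high, no steps. Solid brass, loose, stands upright on the bench (z = 0) at any yaw. Origin: centre of its underside; z up.
- plain_bar: Look-alike to leave: plain bar 84 (x) x 26 (y) x 36 mm high, flat top, no grooves. Solid brass, loose, stands upright on the bench (z = 0) at any yaw. Origin: centre of its underside; z up.
There are look-alikes about, which are no part of the job. Leave any pink look-alike of the seat_long alone. Leave any pink look-alike of the swage_bar alone.

How it is judged:
By the outcome, as a careful person would: the job done as asked, in the order asked, and still so for the second after the job is handed in, with the robot touching nothing.
It also fails if it takes over 90 s, if anything falls off the work surface, if the arm or the gripper's body presses on something with over 40 N, if the wrist force passes 120 N, or if a joint passes its speed limit or range.

ROBOT

A 6-joint arm with a two-finger parallel gripper is mounted at the origin on the work surface. World frame = base frame: x ahead of the robot, y to its left, z up, the work surface at z = 0. Lengths are in mm, angles in rad, forces in N, time in s.
With the tool pointing down it reaches from about 250 to 800 mm from the base axis. Payload 8.5 kg.
Tool frame: the origin (TCP) lies between the finger pads; the fingertips stand 25 mm ahead of it and the grasp point (between the pads) lies 6 mm ahead of it; z points along the fingers, x is the direction in which the jaws open and shut, and the axes are right-handed (so a half turn about z gives the same grasp; the last joint's range is limited). The gripper opens to 85 mm and grips with 20 to 120 N. Pads are 22 mm wide; open, the fingers measure 114 mm over their backs; the gripper's body (76 mm by 85 mm) begins 54 mm behind the grasp point. The pads swing forward as they close: fully open they stand 13 mm farther back than shut.
Start: joints at [-1.237, 0.238, -0.013, 1.319, 0, 1.571], TCP at [171.993, -495.984, 256.276] pointing down, gripper open.
Joint ranges: [-2.66, 2.66], [-1.03, 1.9], [-1.14, 1.46], [-1.82, 2.27], [-1.45, 1.34], [-3.14, 3.14]. Speed limits (rad/s): [2.22, 2.22, 2.79, 3.14, 3.14, 3.14].

INTERFACE

Orientations are given as a unit quaternion [x, y, z, w].
In Python, from station import r gives the robot as it stands.
- The arm moves only by the tool servo_tool, never from a script. Its argument "steps" is a list that holds one entry, the list of rows, each a list of 7 numbers: the shift along the tool's x, y, z in cm, then the turn, a rotation vector about the tool's x, y, z in degrees, then the closure, from -1 (fully open) to 1 (shut). In form: [[[x, y, z, ax, ay, az, claw], ...]]. A call has 1 to 5 rows; each row shifts and turns the commanded pose from where the row before left it, along the tool's axes as they then stand; what a row does not reach is not made up. A row lasts 1/12 s, in which the tool goes at most 41.7 mm and 7.16 degrees, less where a joint would pass 70% of its speed; a pose out of reach is approached as far as the arm can. A call is refused whole if a number of a shift passes 4.17 or a number of a turn 7.16, either way. A call with a gripper value outside its range is refused whole. The fingers move at their own pace and stop on an object; "squeeze" is the grip in N (left out, the last holds). Time passes only in rows, so rows that do not move let the fingers close. It gives the time, the measured TCP pose, the force and the opening at its end, in the units of the state.
- r.get_obs(): the state, without advancing time (a new reading comes with each control period).
- r.capture(name): name is "side" or "top"; returns a dict with "color" (420x560x3 uint8, red, green, blue), "fx", "fy", "cx", "cy" (pixels), "world_from_camera" (4x4, takes a point from camera to world coordinates). Camera axes: x right, y down, z forward; pixel columns grow to the right and rows downward; lengths in mm; the calibration is good to about 2 mm. A picture is of the moment at which its call begins. There is no depth.
- r.finish_job(): hands the job in, once; it reports no verdict.
Trained networks look in a picture, given as the dict that the camera call returned (one of the last four; its "shot" number tells which), for a name from the list of things; names that differ only in an ending like _2 or _b are one class to them, and where a whole thing is asked for, a point or a joint stands for the part that bears it (a point fixed in the world has none). Each returns a list of dicts, best first, with "conf" (0 to 1); they miss things now and then, are a little off and sometimes report something else, mostly with a low value. They report only what shows in the picture. A call takes as long as a camera call. They do not tell look-alikes from the thing itself.
- r.boxes_of(target, picture): "box" ([centre column, centre row, width, height] in pixels, round what is visible of it).
The state is a dict: "t": time; "joints": joint angles; "joint_vel": joint speeds; "joint_efforts": joint torques, N m; "tool_pos": TCP position; "tool_rot": TCP orientation; "force": force on the tool from outside, world axes, zero at the start; "wrist_torque": the same for the moment, N m; "grip_width": finger opening in mm.
Only numpy, scipy, OpenCV 4.12 (cv2) and the standard library are available. Lean on these libraries where they do the work, as an engineer would, in place of code of your own. Each camera call takes 0.05 s, during which the arm holds its last target. There are 200 camera calls.

## Working session

There is one attempt and no reset: what is moved stays moved. The work goes in short steps, Python scripts to look and compute and a tool call to move; the robot and the scene stay as the last step left them, time stands still between calls to the robot, and variables do not carry over. Pictures are saved under pics/ and viewed, about 12 in all and at most 16, crops included, and the job is handed in when it is done.

Besides the shell and the picture viewer there is one more tool, called as name(argument=value, ...) on one line, values as JSON. servo_tool: Moves the arm, as the interface text tells. Its arguments: {"type":"object","properties":{"steps":{"type":"array"},"squeeze":{"type":"number"}},"required":["steps"]}

```bash
ls; mkdir -p pics
python3 - <<'E'
from station import r
import cv2
o=r.get_obs(); print(o)
for n in("top","side"):
    p=r.capture(n); cv2.imwrite(f"pics/{n}0.png",p["color"][:,:,::-1]); print(n,p["fx"],p["cx"],p["cy"],p["world_from_camera"])
    for k in["doming_block","step_mandrel","swage_bar","seat_square","seat_round","seat_long"]:
        print(k,[(round(b["conf"],2),[round(float(v)) for v in b["box"]]) for b in r.boxes_of(k,p)])
E
```

```text
pics
{'t': 0.0, 'joints': array([-1.23699434e+00,  2.38765860e-01, -1.42618849e-02,  1.31919242e+00,
        2.51655389e-05,  1.57082408e+00]), 'joint_vel': array([ 3.71601321e-04,  9.31526351e-04, -1.46908175e-03,  5.45955856e-04,
        3.19279213e-04, -9.89471088e-05]), 'joint_efforts': array([ 1.46895931e-03, -5.38782871e+01,  3.46441340e+01,  1.83532684e-02,
       -1.70873063e-04, -1.15685842e-05]), 'tool_pos': array([ 171.89141262, -495.65909493,  255.68245336]), 'tool_rot': array([ 8.14742477e-01, -5.79822550e-01, -5.72746554e-04, -4.23022458e-04]), 'force': array([0.7313891 , 0.44861087, 0.14943344]), 'wrist_torque': array([-0.04702086,  0.03129031, -0.01013784]), 'grip_width': 85.6363433328466}
top 441.48462159109135 272.6271855439464 206.58108197389154 [[ 1.30785695e-02 -9.87825486e-01  1.55015353e-01  2.95332965e+02]
 [-9.99898082e-01 -1.38078724e-02 -3.62887759e-03  1.94077999e+01]
 [ 5.72512998e-03 -1.54952093e-01 -9.87905396e-01  1.11208765e+03]
 [ 0.00000000e+00  0.00000000e+00  0.00000000e+00  1.00000000e+00]]
doming_block [(0.89, [330, 208, 17, 21])]
step_mandrel [(0.63, [341, 157, 20, 22])]
swage_bar [(0.78, [283, 115, 28, 27]), (0.7, [275, 154, 33, 24])]
seat_square [(0.66, [172, 180, 57, 43])]
seat_round [(0.71, [168, 148, 58, 44])]
seat_long [(0.93, [179, 212, 59, 45]), (0.65, [132, 290, 61, 51])]
side 382.4645217703756 283.2993599591164 209.29212525095048 [[-9.09202981e-01 -2.42025249e-01  3.38782701e-01  1.06366600e+02]
 [-4.15820354e-01  4.86690388e-01 -7.68261609e-01  8.73546344e+02]
 [ 2.10564229e-02 -8.39378487e-01 -5.43139377e-01  6.44806786e+02]
 [ 0.00000000e+00  0.00000000e+00  0.00000000e+00  1.00000000e+00]]
doming_block [(0.65, [310, 192, 12, 17])]
step_mandrel [(0.24, [189, 257, 51, 37])]
swage_bar [(0.73, [222, 195, 32, 20])]
seat_square [(0.68, [222, 265, 45, 34])]
seat_round [(0.64, [187, 256, 54, 39])]
seat_long [(0.63, [316, 332, 42, 57]), (0.59, [256, 269, 40, 37])]
```

Run:
```python
import cv2
a=cv2.imread("pics/top0.png")[75:325,90:390]; cv2.imwrite("pics/topc.png",cv2.resize(a,None,fx=2.4,fy=2.4,interpolation=cv2.INTER_CUBIC))
a=cv2.imread("pics/side0.png")[120:370,130:430]; cv2.imwrite("pics/sidec.png",cv2.resize(a,None,fx=2.4,fy=2.4,interpolation=cv2.INTER_CUBIC))
```

```text
(no output)
```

View pics/topc.png

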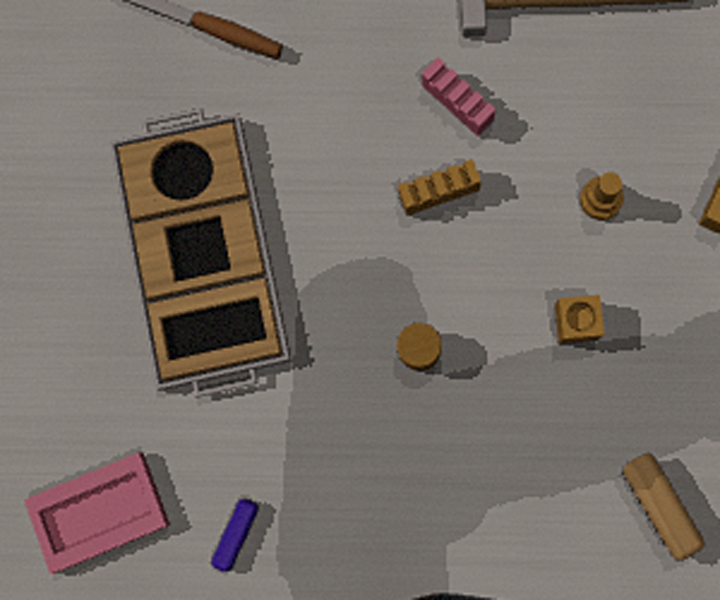

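View pics/sidec.png

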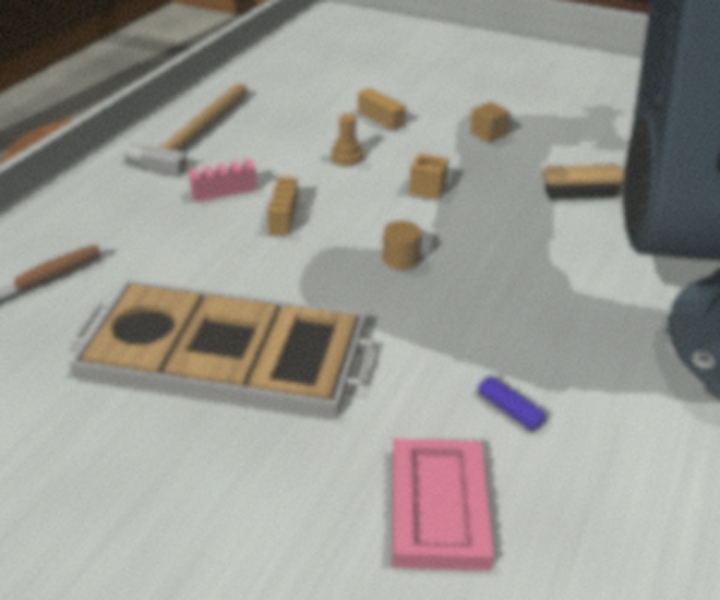

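Top crop (2.4×, offset 90,75): the candidates are:
- **Blocks:** the hollowed block is at (580,318). The plain block is probably under the arm.
- **Rounds:** the stepped mandrel is at (602,195) and the plain cylinder at (419,346).
- **Bars:** the grooved brass bar is at (440,188), the pink look-alike at (458,95) and the plain bar at (715,205).
- **Seats:** round (182,170), square (197,248) and long (213,328). The pink seat at (95,510) is to be left alone.

I choose the brass hollowed block, the stepped mandrel and the grooved brass bar. Next I'll fit silhouettes to get their poses.

```bash
cat > h.py <<'E'
from station import r
import numpy as np, cv2
from scipy.optimize import minimize
def cam(p): return np.array([p["fx"],p["fy"],p["cx"],p["cy"]]),np.linalg.inv(p["world_from_camera"])
def proj(p,P):
    k,T=cam(p); c=np.asarray(P)@T[:3,:3].T+T[:3,3]; return c[:,:2]/c[:,2:]*k[:2]+k[2:]
def back(p,uv,z):
    k,_=cam(p); W=p["world_from_camera"]; d=np.c_[(np.asarray(uv,float)-k[2:])/k[:2],np.ones(len(uv))]@W[:3,:3].T
    return W[:3,3]+d*((z-W[2,3])/d[:,2])[:,None]
def brass(p):
    h=cv2.cvtColor(p["color"],cv2.COLOR_RGB2HSV); return cv2.inRange(h,(8,110,40),(28,255,255))
def circ(rad,z): a=np.linspace(0,2*np.pi,24); return np.c_[rad*np.cos(a),rad*np.sin(a),0*a+z]
def box(x,y,z): return np.array([[i*x/2,j*y/2,k] for i in(-1,1) for j in(-1,1) for k in(0,z)])
PARTS={"doming_block":[box(42,42,42)],"swage_bar":[box(84,26,36)],
 "step_mandrel":[np.r_[circ(23,0),circ(23,14)],np.r_[circ(17.5,14),circ(17.5,28)],np.r_[circ(12,28),circ(12,66)]]}
def place(P,x,y,a,z=0): c,s=np.cos(a),np.sin(a); return P@np.array([[c,s,0],[-s,c,0],[0,0,1]])+[x,y,z]
def fit(p,name,uv,a0=0,z=0,S=6,w=24):
    u0=np.round(uv).astype(int)-w; m=brass(p)[u0[1]:u0[1]+2*w,u0[0]:u0[0]+2*w]
    n,l,st,ce=cv2.connectedComponentsWithStats(m); i=1+np.argmax(st[1:,4]); m=(l==i).astype(np.uint8)
    M=cv2.resize(m*255,None,fx=S,fy=S,interpolation=cv2.INTER_LINEAR)>127
    def f(q):
        R=np.zeros(M.shape,np.uint8)
        for P in PARTS[name]:
            v=((proj(p,place(P,q[0]*10,q[1]*10,q[2]*.3,z))-u0+.5)*S*16).astype(np.int32)
            cv2.fillConvexPoly(R,cv2.convexHull(v),1,shift=4)
        R=R>0; return -(R&M).sum()/(R|M).sum()
    x=back(p,[ce[i]+u0],z+20)[0]
    b=min((minimize(f,[x[0]/10,x[1]/10,(a0+d)/.3],method="Nelder-Mead",options=dict(initial_simplex=np.array([x[0]/10,x[1]/10,(a0+d)/.3])+np.r_[np.zeros((1,3)),np.eye(3)])) for d in(0,.5,-.5,1,-1,1.5)),key=lambda b:b.fun)
    return b.x[0]*10,b.x[1]*10,np.degrees(b.x[2]*.3),-b.fun
def caddy(p,uv=(178,178)):
    h=cv2.cvtColor(p["color"],cv2.COLOR_RGB2HSV); m=cv2.inRange(h,(5,60,60),(28,255,255)); q=np.zeros_like(m); cv2.circle(q,uv,70,255,-1); m&=q
    n,l,st,ce=cv2.connectedComponentsWithStats(cv2.morphologyEx(m,cv2.MORPH_CLOSE,np.ones((5,5)))); i=1+np.argmax(st[1:,4])
    v,u=np.nonzero(l==i); W=back(p,np.c_[u,v],18)[:,:2].astype(np.float32); return cv2.minAreaRect(W)
def go(x,y,z,yaw):
    "rotation first (deg), then shift in tool axes (cm)"
    from scipy.spatial.transform import Rotation as Ro
    o=r.get_obs(); R=Ro.from_quat(o["tool_rot"]).as_matrix(); cur=np.degrees(np.arctan2(R[1,0],R[0,0]))
    d=-((yaw-cur+90)%180-90); T=R@Ro.from_euler("z",d,degrees=True).as_matrix()
    s=T.T@(np.array([x,y,z])-o["tool_pos"])/10
    print("pos",o["tool_pos"].round(1),"yaw %.1f j6 %.2f tilt %.2f turn %.1f"%(cur,o["joints"][5],R[2,2],d),"shift",s.round(2),"w %.1f"%o["grip_width"],"F",o["force"].round(1),"t",round(o["t"],2))
E
python3 - <<'E'
from h import *
p=r.capture("top"); q=r.capture("side")
f=lambda u,v:(90+u/2.4,75+v/2.4)
g=lambda u,v:(130+u/2.4,120+v/2.4)
for n,a,b in[("doming_block",f(580,318),g(428,177)),("step_mandrel",f(602,195),g(347,140)),("swage_bar",f(440,188),g(283,205))]:
    print(n,np.round(fit(p,n,a),2),np.round(fit(q,n,b,w=17),2))
print(caddy(p))
# recesses: dark blobs in wood
g_=cv2.cvtColor(p["color"],cv2.COLOR_RGB2GRAY)
for n,a in[("round",f(182,170)),("square",f(197,248)),("long",f(213,328))]:
    l=cv2.connectedComponentsWithStats((g_<45).astype(np.uint8)); i=l[1][int(a[1]),int(a[0])]; print(n,l[2][i],back(p,[l[3][i]],8)[0].round(1))
go(500,-100,150,0)
E
```

```text
doming_block [ 466.31 -130.    -82.5     0.94] [ 469.15 -141.07   20.09    0.7 ]
step_mandrel [ 600.27 -157.12   58.49    0.9 ] [ 623.59 -320.02  -11.19    0.82]
swage_bar [606.77  17.47 110.48   0.89] [610.22   8.27 -61.46   0.65]
((537.0403442382812, 271.1260070800781), (256.3900146484375, 126.86022186279297), 13.560580253601074)
round [153 134  26  24 484] [624.3 294.6   8. ]
square [159 165  27  27 535] [538.4 273.5   8. ]
long [157 199  44  26 739] [452.8 252.8   8. ]
pos [ 172.  -496.   256.3] yaw -70.9 j6 1.57 tilt -1.00 turn -70.9 shift [ 32.8  -39.6   10.63] w 85.7 F [-0.5  0.3 -0.9] t 0.8
```

Run:
```python
from h import *
go(466.5,-130.5,90,-82.5)
```

```text
pos [ 172.  -496.   256.3] yaw -70.9 j6 1.57 tilt -1.00 turn 11.6 shift [-32.39 -33.97  16.63] w 85.7 F [-0.5  0.3 -0.9] t 0.8
```

servo_tool(steps=[[[0,0,2,0,0,5.8,-1],[0,0,2.5,0,0,5.8,-1],[-2.7,-2.83,0.9,0,0,0,-1],[-2.7,-2.83,0.9,0,0,0,-1],[-2.7,-2.83,0.9,0,0,0,-1]]], squeeze=60)

```text
t: 1.22
tool_pos: [245.7, -403.5, 183.5]
tool_rot: [0.751, -0.66, -0.0, -0.0]
force: [1.0, -0.9, 0.5]
grip_width: 85.5
```

servo_tool(steps=[[[-2.7,-2.83,0.9,0,0,0,-1],[-2.7,-2.83,0.9,0,0,0,-1],[-2.7,-2.83,0.9,0,0,0,-1],[-2.7,-2.83,0.9,0,0,0,-1],[-2.7,-2.83,0.9,0,0,0,-1]]])

```text
t: 1.63
tool_pos: [369.0, -250.6, 139.2]
tool_rot: [0.752, -0.659, 0.0, -0.0]
force: [0.8, -1.3, 0.3]
grip_width: 85.6
```

servo_tool(steps=[[[-2.7,-2.83,0.9,0,0,0,-1],[-2.7,-2.83,0.9,0,0,0,-1],[-2.7,-2.83,0.9,0,0,0,-1],[-2.7,-2.83,0.9,0,0,0,-1],[0,0,0,0,0,0,-1]]])

```text
t: 2.05
tool_pos: [469.6, -125.7, 102.1]
tool_rot: [0.754, -0.657, -0.0, -0.001]
force: [-0.2, 0.6, -0.4]
grip_width: 85.4
```

Run:
```python
from h import *
go(466.5,-130.5,40,-82.5)
p=r.capture("side"); a=p["color"][140:260,220:400,::-1]; cv2.imwrite("pics/s1.png",cv2.resize(a,None,fx=4,fy=4,interpolation=cv2.INTER_CUBIC))
```

```text
pos [ 469.6 -125.7  102.1] yaw -82.2 j6 2.74 tilt -1.00 turn 0.3 shift [0.44 0.37 6.21] w 85.4 F [-0.2  0.6 -0.4] t 2.05
```

View pics/s1.png

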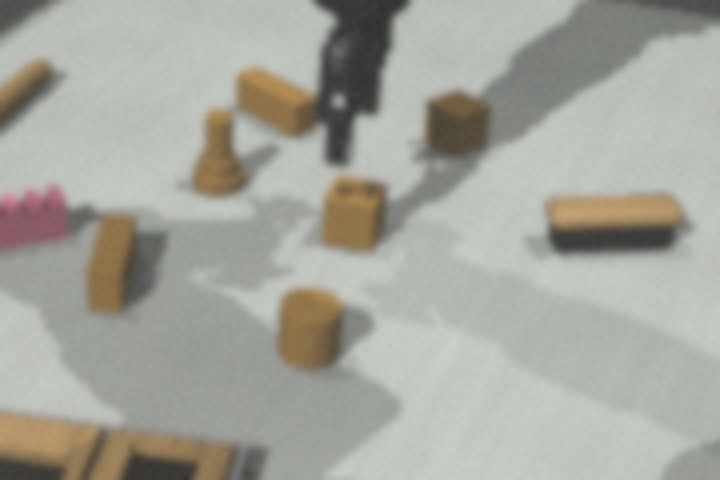

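Side crop: the hollowed block is at (355,215), under the gripper, and its hollow is visible. The plain block at (458,122) has a flat top, so the choice is right. j6 is near its limit, so I'll turn the jaws by 90° before grasping.

servo_tool(steps=[[[0.44,0.37,0,0,0,0,-1],[0,0,0,0,0,-6.9,-1],[0,0,0,0,0,-6.9,-1],[0,0,0,0,0,-6.9,-1],[0,0,0,0,0,-6.9,-1]]])

```text
t: 2.52
tool_pos: [462.1, -136.9, 103.8]
tool_rot: [0.888, -0.459, 0.0, 0.0]
force: [0.1, 0.2, -0.2]
grip_width: 85.4
```

servo_tool(steps=[[[0,0,0,0,0,-6.9,-1],[0,0,0,0,0,-6.9,-1],[0,0,0,0,0,-6.9,-1],[0,0,0,0,0,-6.9,-1],[0,0,0,0,0,-6.9,-1]]])

```text
t: 2.93
tool_pos: [462.0, -137.0, 103.8]
tool_rot: [0.985, -0.175, 0.0, 0.0]
force: [-0.2, -0.6, 0.8]
grip_width: 85.5
```

servo_tool(steps=[[[0,0,0,0,0,-6.9,-1],[0,0,0,0,0,-6.9,-1],[0,0,0,0,0,-6.9,-1],[0,0,0,0,0,-6.9,-1],[0,0,0,0,0,0,-1]]])

```text
t: 3.35
tool_pos: [462.2, -136.8, 103.8]
tool_rot: [0.998, 0.065, 0.0, 0.0]
force: [0.1, 0.8, 0.1]
grip_width: 85.5
```

Run:
```python
from h import *
go(466.5,-130.5,40,7.5)
```

```text
pos [ 462.2 -136.8  103.8] yaw 7.4 j6 1.15 tilt -1.00 turn -0.1 shift [ 0.51 -0.57  6.38] w 85.5 F [0.1 0.8 0.1] t 3.35
```

servo_tool(steps=[[[0.51,-0.57,0,0,0,0,-1],[0,0,3.2,0,0,0,-1],[0,0,3.2,0,0,0,-1],[0,0,0,0,0,0,-1],[0,0,0,0,0,0,1]]], squeeze=60)

```text
t: 3.77
tool_pos: [466.1, -128.7, 38.7]
tool_rot: [0.998, 0.061, -0.002, -0.001]
force: [0.8, -0.4, 0.7]
grip_width: 75.8
```

servo_tool(steps=[[[0,0,0,0,0,0,1],[0,0,0,0,0,0,1],[0,0,0,0,0,0,1],[0,0,0,0,0,0,1],[0,0,0,0,0,0,1]]])

```text
t: 4.18
tool_pos: [467.9, -129.2, 41.0]
tool_rot: [0.998, 0.063, 0.001, 0.001]
force: [-2.8, -1.7, 8.9]
grip_width: 40.9
```

Run:
```python
from h import *
go(466.5,-130.5,140,7.5)
```

```text
pos [ 467.9 -129.2   41. ] yaw 7.2 j6 1.18 tilt -1.00 turn -0.3 shift [-0.14  0.12 -9.9 ] w 40.9 F [-2.8 -1.7  8.9] t 4.18
```

servo_tool(steps=[[[0,0,0,0,0,0,1],[0,0,-2.5,0,0,0,1],[0,0,-2.5,0,0,-3.0,1],[0,0,-2.5,0,0,-3.2,1],[0,0,0,0,0,0,1]]])

```text
t: 4.6
tool_pos: [469.9, -129.5, 119.1]
tool_rot: [0.993, 0.118, 0.003, 0.001]
force: [0.8, -1.0, -5.0]
grip_width: 41.0
```

Run:
```python
from h import *
go(538,272.5,118,13.6)
```

```text
pos [ 469.9 -129.5  119.1] yaw 13.6 j6 1.07 tilt -1.00 turn -0.0 shift [ 16.07 -37.47   0.09] w 41.0 F [ 0.8 -1.  -5. ] t 4.6
```

servo_tool(steps=[[[1.46,-3.4,0,0,0,0,1],[1.46,-3.4,0,0,0,0,1],[1.46,-3.4,0,0,0,0,1],[1.46,-3.4,0,0,0,0,1],[1.46,-3.4,0,0,0,0,1]]])

```text
t: 5.02
tool_pos: [498.7, 55.1, 114.0]
tool_rot: [0.993, 0.116, -0.0, -0.0]
force: [1.3, -0.9, -4.1]
grip_width: 40.7
```

servo_tool(steps=[[[1.46,-3.4,0,0,0,0,1],[1.46,-3.4,0,0,0,0,1],[1.46,-3.4,0,0,0,0,1],[1.46,-3.4,0,0,0,0,1],[1.46,-3.4,0,0,0,0,1]]])

```text
t: 5.43
tool_pos: [530.1, 237.6, 113.7]
tool_rot: [0.993, 0.116, -0.0, 0.0]
force: [1.0, -0.7, -5.1]
grip_width: 40.8
```

servo_tool(steps=[[[1.46,-3.4,0,0,0,0,1],[0,0,0,0,0,0,1],[0,0,0,0,0,0,1],[0,0,0,0,0,0,1]]])

```text
t: 5.77
tool_pos: [536.1, 272.1, 113.4]
tool_rot: [0.993, 0.117, -0.001, 0.0]
force: [-0.2, 0.1, -5.0]
grip_width: 40.6
```

Run:
```python
from h import *
go(538,272.5,50,13.6)
p=r.capture("top"); a=p["color"][110:260,120:300,::-1]; cv2.imwrite("pics/t2.png",cv2.resize(a,None,fx=4,fy=4,interpolation=cv2.INTER_CUBIC))
```

```text
pos [536.1 272.1 113.4] yaw 13.4 j6 1.81 tilt -1.00 turn -0.2 shift [0.21 0.   6.34] w 40.6 F [-0.2  0.1 -5. ] t 5.77
```

View pics/t2.png

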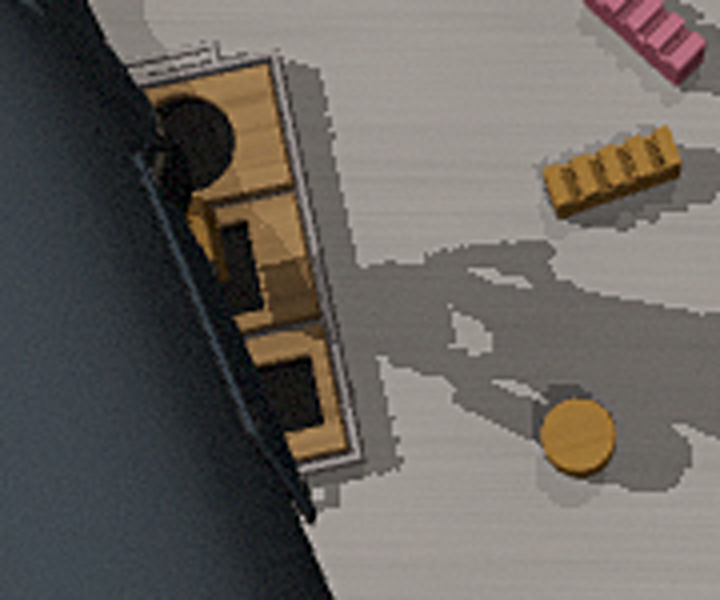

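The arm hides most of the block, but the block's corner shows at (205,225), at the square seat. I'll lower it now.

servo_tool(steps=[[[0.2,0,2,0,0,0,1],[0,0,2,0,0,0,1],[0,0,1.6,0,0,0,1],[0,0,0.4,0,0,0,1],[0,0,0.2,0,0,0,1]]])

```text
t: 6.23
tool_pos: [537.6, 270.6, 53.0]
tool_rot: [0.993, 0.116, -0.001, 0.001]
force: [-12.2, -7.4, 26.5]
grip_width: 40.8
```

servo_tool(steps=[[[0,0,0.1,0,0,0,1],[0,0,0,0,0,0,1],[0,0,0,0,0,0,1]]])

```text
t: 6.48
tool_pos: [537.6, 270.6, 53.1]
tool_rot: [0.993, 0.116, -0.001, 0.0]
force: [-8.7, -5.6, 12.2]
grip_width: 41.2
```

Run:
```python
from h import *
go(538,272.5,50,13.6)
p=r.capture("side"); a=p["color"][210:310,150:300,::-1]; cv2.imwrite("pics/s2.png",cv2.resize(a,None,fx=5,fy=5,interpolation=cv2.INTER_CUBIC))
```

```text
pos [537.6 270.6  53.1] yaw 13.3 j6 1.81 tilt -1.00 turn -0.3 shift [ 0.09 -0.17  0.31] w 41.2 F [-8.7 -5.6 12.2] t 6.48
```

View pics/s2.png

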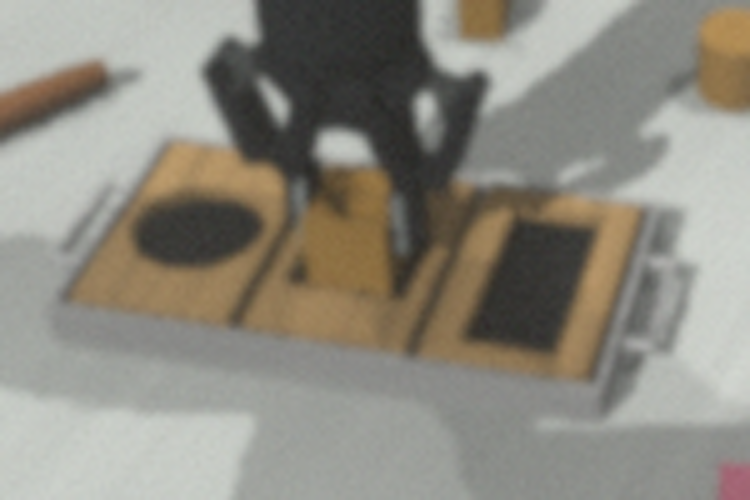

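Run:
```python
from h import *
p=r.capture("side")
for z in(8,12,18):
    print(z,(((proj(p,place(box(42,42,42),537,271.5,np.radians(13.3),z))-[150,210])+.5)*5).round().tolist())
print("rim",((proj(p,place(box(60,60,0)[::2],538,272.5,np.radians(13.6),18))-[150,210]+.5)*5).round().tolist())
```

```text
8 [[412.0, 253.0], [408.0, 188.0], [386.0, 308.0], [381.0, 242.0], [333.0, 241.0], [327.0, 176.0], [304.0, 296.0], [297.0, 229.0]]
12 [[412.0, 247.0], [408.0, 182.0], [386.0, 302.0], [380.0, 235.0], [333.0, 235.0], [327.0, 170.0], [304.0, 289.0], [296.0, 223.0]]
18 [[411.0, 238.0], [407.0, 172.0], [385.0, 293.0], [380.0, 226.0], [332.0, 226.0], [326.0, 160.0], [303.0, 280.0], [295.0, 213.0]]
rim [[431.0, 230.0], [394.0, 308.0], [318.0, 213.0], [276.0, 290.0]]
```

The block is inside the recess: dark floor shows on both sides of it, and it fits a base near z 8–10. I'll release it.

servo_tool(steps=[[[0,0,0,0,0,0,0.2],[0,0,0,0,0,0,0],[0,0,0,0,0,0,-0.5],[0,0,0,0,0,0,-0.5],[0,0,-1,0,0,0,-0.5]]])

```text
t: 7.0
tool_pos: [538.5, 272.0, 60.7]
tool_rot: [0.993, 0.116, -0.001, 0.0]
force: [0.2, -0.9, 0.8]
grip_width: 63.8
```

servo_tool(steps=[[[0,0,-3,0,0,0,-0.5],[0,0,-4,0,0,0,-1],[0,0,-2,0,0,0,-1],[0,0,0,0,0,0,-1]]])

```text
t: 7.33
tool_pos: [541.4, 273.8, 157.6]
tool_rot: [0.993, 0.117, 0.004, -0.002]
force: [0.2, 0.6, 0.4]
grip_width: 85.6
```

Run:
```python
from h import *
go(600.5,-157,151,13.6)
```

```text
pos [541.4 273.8 157.6] yaw 13.4 j6 1.81 tilt -1.00 turn -0.2 shift [-4.39 43.26  0.53] w 85.6 F [0.2 0.6 0.4] t 7.33
```

servo_tool(steps=[[[-0.36,3.6,0,0,0,0,-1],[-0.36,3.6,0,0,0,0,-1],[-0.36,3.6,0,0,0,0,-1],[-0.36,3.6,0,0,0,0,-1],[-0.36,3.6,0,0,0,0,-1]]])

```text
t: 7.75
tool_pos: [563.2, 91.8, 151.9]
tool_rot: [0.993, 0.117, 0.0, -0.0]
force: [0.3, 0.7, -0.0]
grip_width: 85.2
```

servo_tool(steps=[[[-0.36,3.6,0,0,0,0,-1],[-0.36,3.6,0,0,0,0,-1],[-0.36,3.6,0,0,0,0,-1],[-0.36,3.6,0,0,0,0,-1],[-0.36,3.6,0,0,0,0,-1]]])

```text
t: 8.17
tool_pos: [587.4, -87.8, 151.9]
tool_rot: [0.993, 0.117, 0.0, 0.0]
force: [1.2, 0.1, -0.1]
grip_width: 85.7
```

servo_tool(steps=[[[-0.36,3.6,0,0,0,0,-1],[-0.36,3.6,0,0,0,0,-1],[0,0,0,0,0,0,-1],[0,0,0,0,0,0,-1]]])

```text
t: 8.5
tool_pos: [597.1, -159.6, 151.4]
tool_rot: [0.993, 0.115, 0.0, -0.0]
force: [0.0, 0.6, 0.5]
grip_width: 85.3
```

Run:
```python
from h import *
go(600.5,-157,60,13.6)
p=r.capture("top"); a=p["color"][110:260,120:300,::-1]; b=r.capture("side")["color"][140:300,150:340,::-1]
im=np.hstack([cv2.resize(a,(400,333)),cv2.resize(b,(396,333))]); cv2.imwrite("pics/t3.png",im)
```

```text
pos [ 597.1 -159.6  151.4] yaw 13.2 j6 1.08 tilt -1.00 turn -0.4 shift [ 0.39 -0.18  9.14] w 85.3 F [0.  0.6 0.5] t 8.5
```

View pics/t3.png

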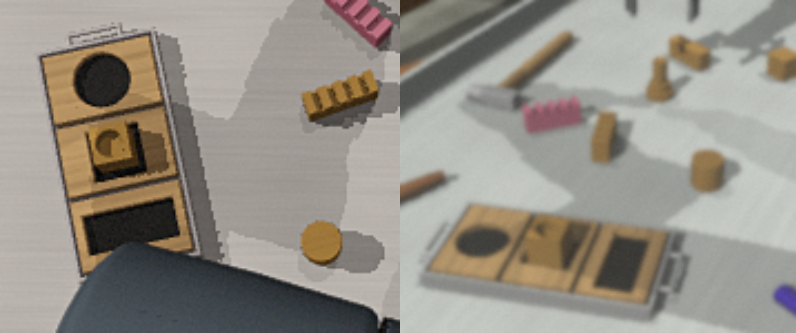

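Run:
```python
from h import *
p=r.capture("top"); q=r.capture("side")
A=[]
for c,z in((p,8),(q,8)):
    w=20; u=proj(c,[[538,272.5,8],[538,272.5,50]]).mean(0).round().astype(int)
    im=cv2.resize(c["color"][u[1]-w:u[1]+w,u[0]-w:u[0]+w,::-1],None,fx=10,fy=10,interpolation=cv2.INTER_CUBIC).copy()
    P=place(box(42,42,42),538,272.5,np.radians(13.4),8); V=((proj(c,P)-u+w+.5)*10).round().astype(int)
    for i in range(8):
        for j in range(i):
            if abs(np.linalg.norm(P[i]-P[j])-42)<.1: cv2.line(im,tuple(map(int,V[i])),tuple(map(int,V[j])),(0,255,0),1)
    A.append(im)
cv2.imwrite("pics/z.png",np.hstack(A))
```

```text
(no output)
```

View pics/z.png

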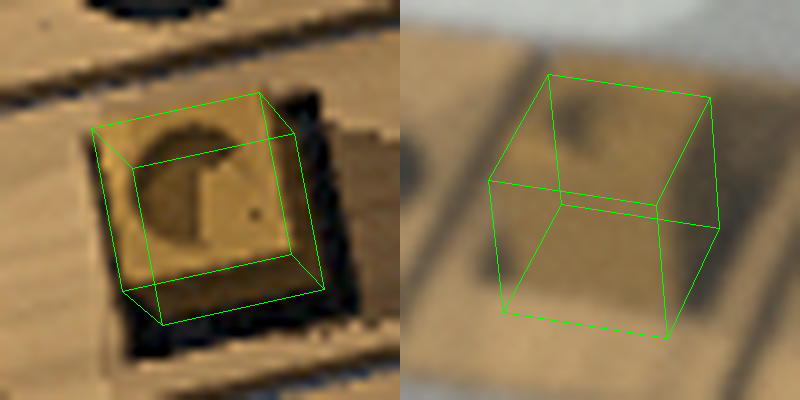

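The overlay matches the block flat on the floor of the square seat. The top view agrees to about 1–2 mm, and the side camera has its known shift of about 2 px. Now the mandrel.

servo_tool(steps=[[[0.39,-0.18,2,0,0,0,-1],[0,0,3.5,0,0,0,-1],[0,0,3.6,0,0,0,-1],[0,0,0,0,0,0,-1],[0,0,0,0,0,0,1]]])

```text
t: 9.12
tool_pos: [599.2, -153.4, 59.4]
tool_rot: [0.993, 0.118, -0.002, -0.001]
force: [-0.2, -0.3, 1.1]
grip_width: 75.5
```

servo_tool(steps=[[[0,0,0,0,0,0,1],[0,0,0,0,0,0,1],[0,0,0,0,0,0,1],[0,0,0,0,0,0,1],[0,0,0,0,0,0,1]]])

```text
t: 9.53
tool_pos: [600.9, -155.2, 61.8]
tool_rot: [0.993, 0.117, 0.001, 0.0]
force: [-2.2, -0.2, 7.1]
grip_width: 21.5
```

servo_tool(steps=[[[0,0,0,0,0,0,1],[0,0,0,0,0,0,1]]])

```text
t: 9.7
tool_pos: [601.0, -155.2, 61.8]
tool_rot: [0.993, 0.117, 0.001, 0.0]
force: [-2.3, 0.6, 7.5]
grip_width: 21.9
```

Run:
```python
from h import *
go(600.5,-157,60,13.6)
```

```text
pos [ 601.  -155.2   61.8] yaw 13.4 j6 1.08 tilt -1.00 turn -0.2 shift [-0.09  0.17  0.18] w 21.9 F [-2.3  0.6  7.5] t 9.7
```

servo_tool(steps=[[[0,0,-2.5,0,0,0,1],[0,0,-3,0,0,0,1],[0,0,-2.5,0,0,0,1],[0,0,0,0,0,0,1],[0,0,0,0,0,0,1]]])

```text
t: 10.12
tool_pos: [601.1, -155.2, 141.6]
tool_rot: [0.993, 0.117, 0.001, 0.0]
force: [0.1, 0.6, -4.7]
grip_width: 21.7
```

Run:
```python
from h import *
go(623.5,293,140,13.6)
```

```text
pos [ 601.1 -155.2  141.6] yaw 13.4 j6 1.08 tilt -1.00 turn -0.2 shift [ 12.71 -43.03   0.14] w 21.7 F [ 0.1  0.6 -4.7] t 10.12
```

12 rows of (1.06, −3.59).

servo_tool(steps=[[[1.06,-3.59,0,0,0,0,1],[1.06,-3.59,0,0,0,0,1],[1.06,-3.59,0,0,0,0,1],[1.06,-3.59,0,0,0,0,1],[1.06,-3.59,0,0,0,0,1]]])

```text
t: 10.53
tool_pos: [609.0, 33.5, 138.3]
tool_rot: [0.993, 0.117, -0.002, -0.0]
force: [0.3, 0.7, -3.4]
grip_width: 22.0
```

servo_tool(steps=[[[1.06,-3.59,0,0,0,0,1],[1.06,-3.59,0,0,0,0,1],[1.06,-3.59,0,0,0,0,1],[1.06,-3.59,0,0,0,0,1],[1.06,-3.59,0,0,0,0,1]]])

```text
t: 10.95
tool_pos: [619.0, 220.4, 138.1]
tool_rot: [0.993, 0.117, -0.002, 0.0]
force: [1.3, -0.8, -3.8]
grip_width: 21.5
```

servo_tool(steps=[[[1.06,-3.59,0,0,0,0,1],[1.06,-3.59,0,0,0,0,1],[0,0,0,0,0,0,1],[0,0,0,0,0,0,1]]])

```text
t: 11.28
tool_pos: [622.9, 295.5, 137.6]
tool_rot: [0.993, 0.119, -0.002, 0.0]
force: [-0.5, -0.8, -3.9]
grip_width: 21.7
```

Run:
```python
from h import *
go(623.5,293,70,13.6)
```

```text
pos [622.9 295.5 137.6] yaw 13.6 j6 1.78 tilt -1.00 turn 0.0 shift [0.02 0.26 6.76] w 21.7 F [-0.5 -0.8 -3.9] t 11.28
```

servo_tool(steps=[[[0,0.2,2,0,0,0,1],[0,0,2.2,0,0,0,1],[0,0,1.6,0,0,0,1],[0,0,0.5,0,0,0,1],[0,0,0,0,0,0,1]]])

```text
t: 11.7
tool_pos: [623.3, 289.9, 75.5]
tool_rot: [0.993, 0.116, -0.002, 0.001]
force: [0.1, -0.9, -4.0]
grip_width: 21.9
```

servo_tool(steps=[[[0,0,0.2,0,0,0,1],[0,0,0,0,0,0,1],[0,0,0,0,0,0,1]]])

```text
t: 11.95
tool_pos: [624.8, 291.3, 75.5]
tool_rot: [0.993, 0.117, 0.0, -0.0]
force: [0.6, -0.2, -3.7]
grip_width: 21.3
```

servo_tool(steps=[[[0,0,0.3,0,0,0,1],[0,0,0.2,0,0,0,1],[0,0,0,0,0,0,1],[0,0,0,0,0,0,1]]])

```text
t: 12.28
tool_pos: [625.1, 291.8, 73.7]
tool_rot: [0.993, 0.117, 0.002, -0.0]
force: [-7.8, -3.6, 18.9]
grip_width: 21.7
```

Contact with the floor. I'll release and retract.

servo_tool(steps=[[[0,0,0,0,0,0,0.4],[0,0,0,0,0,0,0.2],[0,0,0,0,0,0,-0.3],[0,0,0,0,0,0,-0.3],[0,0,-1,0,0,0,-0.3]]])

```text
t: 12.7
tool_pos: [623.7, 291.3, 78.6]
tool_rot: [0.993, 0.117, -0.002, 0.0]
force: [-0.1, -0.2, -0.4]
grip_width: 55.6
```

servo_tool(steps=[[[0,0,-3,0,0,0,-0.3],[0,0,-4,0,0,0,-0.3],[0,0,-2,0,0,0,-1],[0,0,0,0,0,0,-1]]])

```text
t: 13.03
tool_pos: [626.9, 292.8, 176.9]
tool_rot: [0.993, 0.117, 0.004, -0.001]
force: [-0.0, 0.3, 0.5]
grip_width: 77.6
```

Run:
```python
from h import *
go(607,17.5,110,20.5)
```

```text
pos [626.9 292.8 176.9] yaw 13.4 j6 1.77 tilt -1.00 turn -7.1 shift [-11.56  25.1    6.57] w 77.6 F [-0.   0.3  0.5] t 13.03
```

servo_tool(steps=[[[0,0,0,0,0,-7.1,-1],[-1.44,3.14,0,0,0,0,-0.5],[-1.44,3.14,0.8,0,0,0,-0.5],[-1.44,3.14,0.8,0,0,0,-0.5],[-1.44,3.14,0.8,0,0,0,-0.5]]])

```text
t: 13.45
tool_pos: [614.4, 152.8, 146.2]
tool_rot: [0.984, 0.179, 0.0, -0.0]
force: [-0.1, 0.2, 0.7]
grip_width: 63.9
```

servo_tool(steps=[[[-1.44,3.14,0.8,0,0,0,-0.5],[-1.44,3.14,0.8,0,0,0,-0.5],[-1.44,3.14,0.8,0,0,0,-0.5],[-1.44,3.14,0.8,0,0,0,-0.5],[0,0,0,0,0,0,-0.5]]])

```text
t: 13.87
tool_pos: [603.3, 10.8, 112.9]
tool_rot: [0.984, 0.176, -0.002, 0.001]
force: [1.1, -0.7, 0.1]
grip_width: 64.4
```

servo_tool(steps=[[[0,0,0,0,0,0,-0.5]]])

```text
t: 13.95
tool_pos: [604.4, 14.2, 114.0]
tool_rot: [0.984, 0.177, -0.001, -0.0]
force: [0.1, 0.0, 0.0]
grip_width: 64.0
```

Run:
```python
from h import *
go(607,17.5,38,20.5)
p=r.capture("top"); q=r.capture("side")
a=p["color"][85:235,120:300,::-1]; b=q["color"][140:290,150:330,::-1]
cv2.imwrite("pics/t4.png",np.hstack([cv2.resize(a,(400,333),interpolation=2),cv2.resize(b,(400,333),interpolation=2)]))
u=proj(q,[[607,17.5,18]])[0]; print(u,np.round(fit(q,"swage_bar",u,a0=1.9,w=18),2))
```

```text
pos [604.4  14.2 114. ] yaw 20.3 j6 1.24 tilt -1.00 turn -0.2 shift [ 0.37 -0.21  7.6 ] w 64.0 F [0.1 0.  0. ] t 13.95
[246.48012712 205.47070619] [610.14   8.39 118.57   0.65]
```

View pics/t4.png

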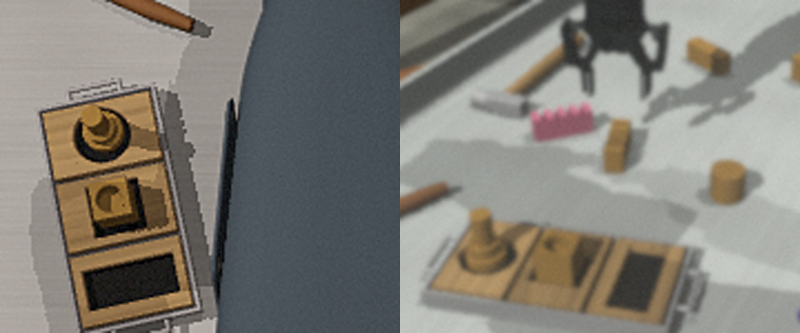

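The mandrel stands in the round seat at (102,133) in the top view, and the block is in the square seat. The gripper is over the brass grooved bar, clear of the pink one. I'll descend and grip.

servo_tool(steps=[[[0.37,-0.21,1.5,0,0,0,-0.5],[0,0,3,0,0,0,-0.5],[0,0,2.9,0,0,0,-0.5],[0,0,0,0,0,0,-0.5],[0,0,0,0,0,0,1]]])

```text
t: 14.47
tool_pos: [606.7, 20.6, 39.7]
tool_rot: [0.984, 0.179, -0.001, -0.0]
force: [0.1, -0.2, 0.6]
grip_width: 53.0
```

servo_tool(steps=[[[0,0,0,0,0,0,1],[0,0,0,0,0,0,1],[0,0,0,0,0,0,1],[0,0,0,0,0,0,1],[0,0,0,0,0,0,1]]])

```text
t: 14.88
tool_pos: [608.0, 19.6, 42.5]
tool_rot: [0.984, 0.178, 0.001, -0.0]
force: [-3.5, 0.2, 6.1]
grip_width: 24.7
```

servo_tool(steps=[[[0,0,-2.5,0,0,0,1],[0,0,-3,0,0,3,1],[0,0,-2.5,0,0,4,1],[0,0,0,0,0,0,1],[0,0,0,0,0,0,1]]])

```text
t: 15.3
tool_pos: [608.6, 19.5, 122.0]
tool_rot: [0.993, 0.118, 0.002, 0.0]
force: [0.1, -0.0, -8.6]
grip_width: 24.6
```

Run:
```python
from h import *
go(453,251.5,120,13.6)
```

```text
pos [608.6  19.5 122. ] yaw 13.6 j6 1.37 tilt -1.00 turn 0.0 shift [ -9.67 -26.21   0.15] w 24.6 F [ 0.1 -0.  -8.6] t 15.3
```

servo_tool(steps=[[[-1.21,-3.27,0,0,0,0,1],[-1.21,-3.27,0,0,0,0,1],[-1.21,-3.27,0,0,0,0,1],[-1.21,-3.27,0,0,0,0,1],[-1.21,-3.27,0,0,0,0,1]]])

```text
t: 15.72
tool_pos: [508.3, 164.8, 118.5]
tool_rot: [0.993, 0.118, -0.001, 0.0]
force: [0.6, -0.1, -6.4]
grip_width: 24.4
```

servo_tool(steps=[[[-1.21,-3.27,0,0,0,0,1],[-1.21,-3.27,0,0,0,0,1],[-1.21,-3.27,0,0,0,0,1],[0,0,0,0,0,0,1],[0,0,0,0,0,0,1]]])

```text
t: 16.13
tool_pos: [450.2, 252.1, 118.9]
tool_rot: [0.993, 0.12, -0.001, 0.0]
force: [0.6, -0.0, -7.2]
grip_width: 24.5
```

Run:
```python
from h import *
go(453,251.5,52,13.6)
q=r.capture("side")
b=q["color"][180:300,190:340,::-1]
cv2.imwrite("pics/t5.png",cv2.resize(b,(750,600),interpolation=2))
```

```text
pos [450.2 252.1 118.9] yaw 13.8 j6 1.84 tilt -1.00 turn 0.2 shift [0.27 0.12 6.69] w 24.5 F [ 0.6 -0.  -7.2] t 16.13
```

View pics/t5.png

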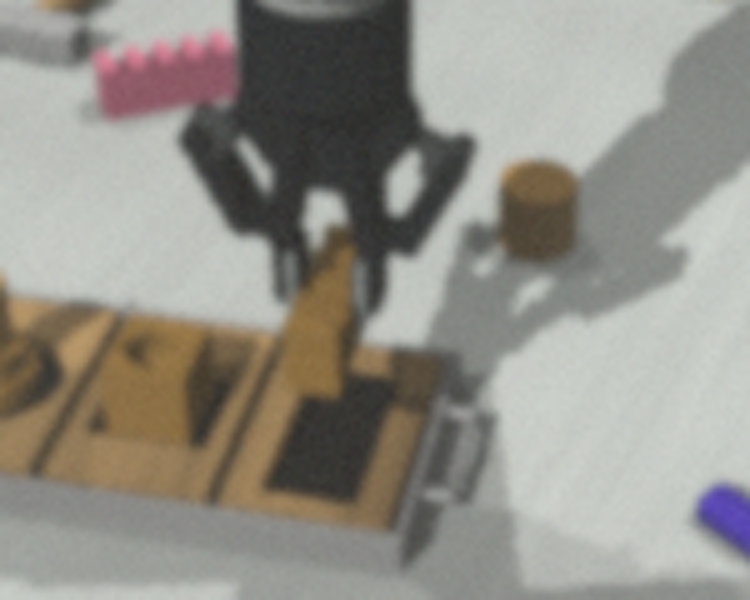

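servo_tool(steps=[[[0.25,0.1,2,0,0,0,1],[0,0,2.2,0,0,0,1],[0,0,1.6,0,0,0,1],[0,0,0.4,0,0,0,1],[0,0,0,0,0,0,1]]])

```text
t: 16.6
tool_pos: [454.3, 249.1, 56.7]
tool_rot: [0.993, 0.117, -0.002, 0.001]
force: [-0.0, 0.5, -6.6]
grip_width: 24.6
```

servo_tool(steps=[[[0,0,0.2,0,0,0,1],[0,0,0.2,0,0,0,1],[0,0,0,0,0,0,1]]])

```text
t: 16.85
tool_pos: [455.5, 250.7, 54.8]
tool_rot: [0.993, 0.118, 0.001, -0.0]
force: [-0.5, -0.1, -7.0]
grip_width: 24.6
```

servo_tool(steps=[[[-0.2,0,0.2,0,0,0,1],[0,0,0.2,0,0,0,1],[0,0,0,0,0,0,1],[0,0,0,0,0,0,1]]])

```text
t: 17.18
tool_pos: [455.1, 250.8, 54.4]
tool_rot: [0.993, 0.118, 0.003, -0.001]
force: [-4.6, -6.0, 30.8]
grip_width: 24.4
```

Contact came 12 mm above the grasp height, the same offset as for the other two tools. I'll release.

servo_tool(steps=[[[0,0,0,0,0,0,0.4],[0,0,0,0,0,0,0.2],[0,0,0,0,0,0,-0.3],[0,0,0,0,0,0,-0.3],[0,0,-1,0,0,0,-0.3]]])

```text
t: 17.6
tool_pos: [452.3, 249.9, 59.6]
tool_rot: [0.993, 0.118, -0.001, 0.0]
force: [-0.7, -0.5, -0.0]
grip_width: 55.3
```

servo_tool(steps=[[[0,0,-3,0,0,0,-0.3],[0,0,-4,0,0,0,-0.3],[0,0,-3,0,0,0,-0.3],[0,3.5,0,0,0,0,-1],[0,3.5,0,0,0,0,-1]]])

```text
t: 18.02
tool_pos: [470.6, 183.2, 163.2]
tool_rot: [0.993, 0.12, 0.002, -0.001]
force: [1.2, -1.1, -1.3]
grip_width: 77.5
```

servo_tool(steps=[[[0,3.5,0,0,0,0,-1],[0,3.5,0,0,0,0,-1],[0,3.5,0,0,0,0,-1],[0,3.5,0,0,0,0,-1],[0,3.5,0,0,0,0,-1]]])

```text
t: 18.43
tool_pos: [510.5, 10.4, 161.2]
tool_rot: [0.993, 0.118, 0.0, -0.0]
force: [0.5, 0.5, -0.3]
grip_width: 85.2
```

servo_tool(steps=[[[0,3.5,0,0,0,0,-1],[0,3.5,0,0,0,0,-1],[0,3.5,0,0,0,0,-1],[0,3.5,0,0,0,0,-1],[0,0,0,0,0,0,-1]]])

```text
t: 18.85
tool_pos: [544.4, -129.2, 160.9]
tool_rot: [0.993, 0.116, 0.001, 0.001]
force: [-0.4, 0.4, 0.7]
grip_width: 85.7
```

Run:
```python
from h import *
p=r.capture("top"); q=r.capture("side")
a=[538,272.5,13.6]; ax=np.radians(13.6); d=np.array([np.cos(ax),np.sin(ax)])*87
def draw(c,u,s,n):
    im=cv2.resize(c["color"][u[1]:u[1]+n,u[0]:u[0]+n,::-1],(400,400),interpolation=2); k=400/n
    for P,x,y,w in((box(84,26,36),538-d[0],272.5-d[1],ax+np.pi/2),(box(42,42,42),538,272.5,ax)):
        P=place(P,x,y,w,8); V=((proj(c,P)-u+.5)*k).round().astype(int)
        for i,j in((0,1),(2,3),(4,5),(6,7),(0,2),(1,3),(4,6),(5,7),(0,4),(1,5),(2,6),(3,7)): cv2.line(im,tuple(map(int,V[i])),tuple(map(int,V[j])),(0,255,0),1)
    return im
cv2.imwrite("pics/f.png",np.hstack([draw(p,np.array([125,120]),0,110),draw(q,np.array([155,215]),0,130)]))
cv2.imwrite("pics/f2.png",np.hstack([cv2.resize(c["color"][v:v+n,u:u+n,::-1],(400,400),interpolation=2) for c,u,v,n in((p,125,120,110),(q,155,215,130))]))
go(453,251.5,52,13.6)
```

```text
pos [ 543.  -125.4  160.6] yaw 13.4 j6 1.11 tilt -1.00 turn -0.2 shift [  0.11 -38.74  10.87] w 85.3 F [ 0.3  0.2 -0.2] t 18.95
```

View pics/f2.png

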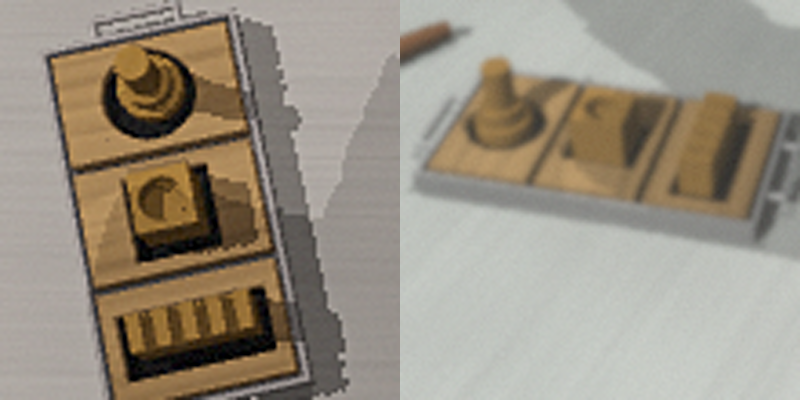

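View pics/f.png

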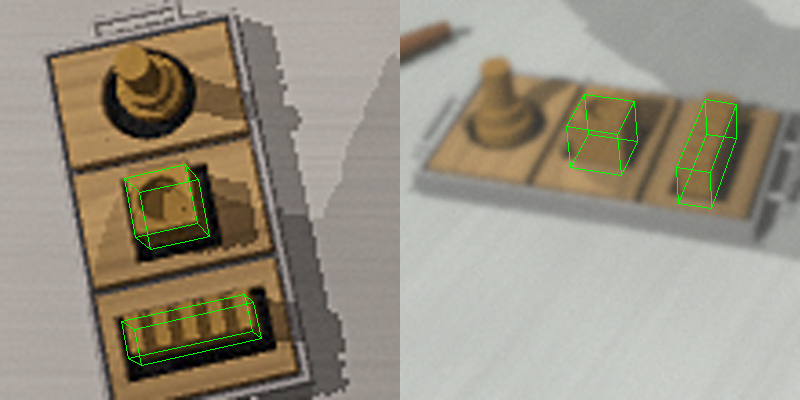

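All three look seated. The bar sits toward one side of its recess, so I'll check it in one closer crop.

Run:
```python
from h import *
ax=np.radians(13.6); e=np.array([np.cos(ax),np.sin(ax)]); C=np.array([538,272.5])-87*e
A=[]
for nm,off in(("top",(0,0)),("side",(0,-2))):
    c=r.capture(nm); n=44; off=np.array(off)
    u=proj(c,[[*C,20]])[0].round().astype(int)+off-n//2
    im=cv2.resize(c["color"][u[1]:u[1]+n,u[0]:u[0]+n,::-1],(400,400),interpolation=2); k=400/n
    f=lambda P:((proj(c,P)+off-u+.5)*k).round().astype(int)
    R=f(place(box(104,46,0)[::2][[0,1,3,2]],*C,ax+np.pi/2,18)); cv2.polylines(im,[R.astype(np.int32)],True,(255,0,0))
    for z,col in((8,(0,255,0)),(18,(0,0,255))):
        V=f(place(box(84,26,36),*(C+4*e),ax+np.pi/2,z))
        for i,j in((0,1),(2,3),(4,5),(6,7),(0,2),(1,3),(4,6),(5,7),(0,4),(1,5),(2,6),(3,7)): cv2.line(im,tuple(map(int,V[i])),tuple(map(int,V[j])),col,1)
    A.append(im)
cv2.imwrite("pics/g.png",np.hstack(A))
```

```text
(no output)
```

View pics/g.png

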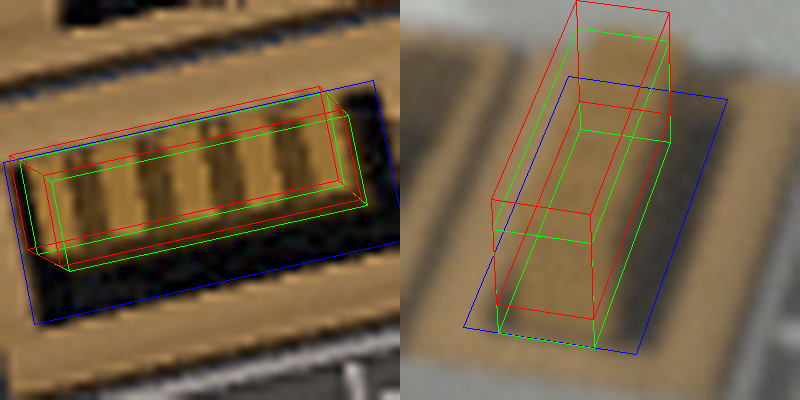

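The bar matches the overlay for z = 8 (green) rather than on the rim (red), with dark floor visible beside it. I'll hand in the job.

```bash
python3 -c "
from station import r
print(r.finish_job())"
```

```text
the job is handed in; nothing more can be done
None
```

I moved the doming block to the square seat, the stepped mandrel to the round seat and the grooved brass bar lengthwise to the long seat, in that order. I then backed the arm off and handed in the job at about 19 s.

- **Seating:** The last top and side pictures show all three tools upright in their recesses. Outlines drawn over the block and the bar match them sitting on the recess floor, not on the rim. I judged the mandrel by eye only. All three touched down at the same height relative to where I gripped them.
- **Bar position:** The bar sits a few mm off-centre, toward the middle seat, but inside its recess.
- **Camera disagreement:** The side camera's calibration is about 2 px off, and its silhouette fits were poor, so I took the positions from the top camera.
- **Look-alikes:** The arm never approached the plain brass pieces or the pink look-alikes. The ones in view later still looked in place, but I made no separate final check of them.

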